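Find the rattling sample case and hand it over

ROBOT

A 6-joint arm with a two-finger parallel gripper is mounted at the origin on the work surface. World frame = base frame: x ahead of the robot, y to its left, z up, the work surface at z = 0. Lengths are in mm, angles in rad, forces in N, time in s.
With the tool pointing down it reaches from about 300 to 775 mm from the base axis. Payload 14.6 kg.
Tool frame: the origin (TCP) lies between the finger pads, 19 mm behind the fingertips; this is the grasp point; z points along the fingers, y is the line along which they close (so a half turn about z gives the same grasp; the last joint's range is limited). The gripper opens to 94 mm and grips with 3 to 60 N. Pads are 16 mm wide; open, the fingers measure 119 mm over their backs; the gripper's body (75 mm by 177 mm) begins 78 mm behind the grasp point.
Start: joints at [1.213, 0.3, 1.521, -0, 1.321, -0.067], TCP at [157.693, 526.899, 224.246] pointing down, gripper open.
Joint ranges: [-3.03, 3.03], [-0.79, 2.21], [0.23, 2.52], [-1.04, 4.18], [0, 3.07], [-2.55, 2.55]. Speed limits (rad/s): [2.22, 2.22, 2.57, 3.14, 3.14, 3.14].

INTERFACE

Orientations are given as [roll, pitch, yaw] about the fixed x, y, z axes, in that order (R = Rz(yaw) Ry(pitch) Rx(roll)).
In Python, from cell import manip gives the robot as it stands.
- The arm moves only by the tool jog_arm, never from a script. Its argument "rows" is one flat list of numbers, 7 for each row, row after row: the shift along the world's x, y, z in cm, then the turn, a rotation vector about the world's x, y, z in rad, then the closure, from 0 (fully open) to 1 (shut). In form: [dx, dy, dz, rx, ry, rz, fingers, dx, dy, dz, rx, ry, rz, fingers, ...]. A call has 1 to 20 rows; each row shifts and turns the commanded pose from where the row before left it; what a row does not reach is not made up. A row lasts 1/12 s, in which the tool goes at most 41.7 mm and 7.16 degrees, less where a joint would pass 70% of its speed; a pose out of reach is approached as far as the arm can. A call with a gripper value outside its range is refused whole. The fingers move at their own pace and stop on an object; "newtons" is the grip in N (left out, the last holds). Time passes only in rows, so rows that do not move let the fingers close. It gives the time, the measured TCP pose, the force, the opening and the grip force at its end, in the units of the state.
- manip.read_state(): the state, without advancing time (a new reading comes with each control period).
- manip.camera(name): name is "side" or "top"; returns (picture, depth): 400x640x3 uint8, blue, green, red; 400x640 float32, mm along the optical axis (not along the pixel's ray), 0 where there is no reading.
- manip.camera_model(name): a dict with "K" (3x3 intrinsics, pixels), "R" (3x3) and "t" (3): a world point X has camera coordinates R X + t. Camera axes: x right, y down, z forward; pixel columns grow to the right and rows downward; lengths in mm; the calibration is good to about 2 mm. A picture is of the moment at which its call begins. camera_model takes no time and is no camera call.
- manip.sign_off(): hands the job in; it is judged then, once.
The state is a dict: "clock": time; "joints": joint angles; "qd": joint speeds; "effort": joint torques, N m; "eef_pos": TCP position; "eef_rot": TCP orientation; "wrist_force": force on the tool from outside, world axes, zero at the start; "moment": the same for the moment, N m; "finger_gap": finger opening in mm; "finger_force": force on a finger pad.
Only numpy, scipy, OpenCV 4.12 (cv2) and the standard library are available. Lean on these libraries where they do the work, as an engineer would, in place of code of your own. Each camera call takes 0.05 s, during which the arm holds its last target. There are 200 camera calls.

TASK

Three closed purple-and-grey sample cases that look alike stand on the lab bench, and just one of them has a loose grinding ball inside. Pick them up and shake them in the air to find the one that rattles, standing each silent one upright again where you found it, then hold the rattling case out level above the round blue handover mat, well clear of it, and finish while still holding it there, motionless. Do not knock any of the other things on the bench out of place.

Things in the scene. Friction and masses are not known exactly. Their poses are not given: they have to be found in the camera images.
- case_1: opaque sealed case, purple with pale grey lid, paper label on top; 120 long (own x) x 56 wide (own y) x 60 high; origin at the centre of its underside. One of the three, at random, holds a loose 34 mm, 160 g steel ball in its cavity of 108 (x) x 44 (y) x 48 (z), free to roll and knock; set level again, it mostly stays at the end it rolled to. Name, place and look do not tell which
- case_2: opaque sealed case, purple with pale grey lid, paper label on top; 120 long (own x) x 56 wide (own y) x 60 high; origin at the centre of its underside. Each case weighs 0.16 to 0.44 kg at random without the ball; the two silent ones are packed tight and nothing moves in them
- case_3: opaque sealed case, purple with pale grey lid, paper label on top; 120 long (own x) x 56 wide (own y) x 60 high; origin at the centre of its underside. To grip: from above across the 56 mm width, TCP 40 to 50 mm above its underside; the lid cannot be opened
- mat: round blue rubber handover mat with a white ring on it, 110 across, 4 thick, fixed to the bench; origin at the centre of its underside
- wash_yellow: bystander: translucent wash bottle with yellow cap, band and spout, 64 across, 175 high; loose; origin centre of underside
- wash_blue: bystander: translucent wash bottle with blue cap, band and spout, 64 across, 175 high; loose; origin centre of underside
- dishes: bystander: stack of two closed petri dishes, 91 across, 30 high; loose; origin centre of underside
- rack: bystander: white test-tube rack, 100 (x) x 220 (y) x 60 high, tube caps up to 94 high; loose; origin centre of underside
- jar: bystander: closed jar with white cap, 64 across, 75 high; loose; origin centre of underside
- marker: bystander: grey marker pen with red cap lying along its own x, 130 long, 16 thick; loose; origin at its middle, on the bench
- beaker: bystander: glass beaker, 72 across, 90 high; loose; origin centre of underside
Mind the look-alikes: they are no part of the job. What is shaped like the case_1 but red is not meant.

How it is judged (in metres and radians):
On the way:
1. the case with the loose ball is held in the air and shaken, so that the ball knocks against its inside ((((height (world z) of case_1 above 0.08 m and contact force between the fingers and case_1 above 1 N) and contact force between any of case_1_c1, case_1_c2, case_1_c3, case_1_c4, case_1_c5 and anything else above 0.3 N) or ((height (world z) of case_2 above 0.08 m and contact force between the fingers and case_2 above 1 N) and contact force between any of case_2_c1, case_2_c2, case_2_c3, case_2_c4, case_2_c5 and anything else above 0.3 N) or ((height (world z) of case_3 above 0.08 m and contact force between the fingers and case_3 above 1 N) and contact force between any of case_3_c1, case_3_c2, case_3_c3, case_3_c4, case_3_c5 and anything else above 0.3 N))).
At the end, for the whole second after the job is handed in: the fingers hold the case with the ball, underside 80 to 350 mm above the bench, origin within 60 mm of the mat's centre seen from above, tilt under 0.3 rad, speed under 0.06 m/s, off the mat; the silent cases stand upright on the bench, at rest, within 60 mm of where they began (((contact force between case_1_c0 and anything else above 0.15 N and height (world z) of case_1 between 0.08 and 0.35 m and horizontal distance between case_1 and mat below 0.06 m and angle between case_1's own z axis and vertical below 0.3 rad and linear speed of case_1 below 0.06 m/s and contact force between the fingers and case_1 above 1 N and contact force between case_1 and mat below 0.1 N and height (world z) of case_2 between -0.01 and 0.01 m and angle between each of case_2, case_3's own z axis and vertical below 0.1 rad and distance of each of case_2, case_3 from where it was at the start of the episode below 0.06 m and linear speed of each of case_2, case_3 below 0.05 m/s and height (world z) of case_3 between -0.01 and 0.01 m) or (contact force between case_2_c0 and anything else above 0.15 N and height (world z) of case_2 between 0.08 and 0.35 m and horizontal distance between case_2 and mat below 0.06 m and angle between case_2's own z axis and vertical below 0.3 rad and linear speed of case_2 below 0.06 m/s and contact force between the fingers and case_2 above 1 N and contact force between case_2 and mat below 0.1 N and height (world z) of case_1 between -0.01 and 0.01 m and angle between each of case_1, case_3's own z axis and vertical below 0.1 rad and distance of each of case_1, case_3 from where it was at the start of the episode below 0.06 m and linear speed of each of case_1, case_3 below 0.05 m/s and height (world z) of case_3 between -0.01 and 0.01 m) or (contact force between case_3_c0 and anything else above 0.15 N and height (world z) of case_3 between 0.08 and 0.35 m and horizontal distance between case_3 and mat below 0.06 m and angle between case_3's own z axis and vertical below 0.3 rad and linear speed of case_3 below 0.06 m/s and contact force between the fingers and case_3 above 1 N and contact force between case_3 and mat below 0.1 N and height (world z) of case_1 between -0.01 and 0.01 m and angle between each of case_1, case_2's own z axis and vertical below 0.1 rad and distance of each of case_1, case_2 from where it was at the start of the episode below 0.06 m and linear speed of each of case_1, case_2 below 0.05 m/s and height (world z) of case_2 between -0.01 and 0.01 m))); the arm keeps its last pose, push and grip.
It fails at once if a bystander is pushed more than 40 mm or tipped over (distance of any of wash_yellow, wash_blue, dishes, rack, jar, marker, beaker from where it was at the start of the episode above 0.04 m or angle between any of wash_yellow, wash_blue, dishes, rack, jar, beaker's own z axis and vertical above 0.5 rad).
It also fails if it takes over 67 s, if anything falls off the work surface, if the arm or the gripper's body presses on something with over 40 N, if the wrist force passes 120 N, or if a joint passes its speed limit or range.

## Working session

There is one attempt and no reset: what is moved stays moved. The work goes in short steps, Python scripts to look and compute and a tool call to move; the robot and the scene stay as the last step left them, time stands still between calls to the robot, and variables do not carry over. Pictures are saved under pics/ and viewed, at most 10 in all, crops included, and the job is handed in when it is done.

Besides the shell and the picture viewer there is one more tool, called after "Request:" by a JSON object that holds its "op" and its "data", one argument or row to a line. jog_arm: Moves the arm, as the interface text tells. Its arguments: {"type":"object","properties":{"rows":{"type":"array"},"newtons":{"type":"number"}},"required":["rows"]}

```bash
mkdir -p pics
cat > h.py <<'E'
from cell import manip
import numpy as np, cv2
def grab(n):
    im,d=manip.camera(n); return im,d,manip.camera_model(n)
def world(d,m):
    K,R,t=[np.array(m[k],float) for k in("K","R","t")]
    v,u=np.mgrid[:d.shape[0],:d.shape[1]]
    c=np.stack([(u-K[0,2])/K[0,0]*d,(v-K[1,2])/K[1,1]*d,d],-1)
    return (c-t.ravel())@R   # R^T(c-t)
E
python3 - <<'E'
from h import *
for n in("top","side"):
    im,d,m=grab(n); cv2.imwrite(f"pics/{n}0.png",im); np.savez(f"{n}0.npz",im=im,d=d,W=world(d,m))
print(manip.read_state())
E
```

```text
{'clock': 0.1, 'joints': array([ 1.21343580e+00,  3.00435904e-01,  1.52152952e+00, -2.60310877e-05,
        1.32069069e+00, -6.66100858e-02]), 'qd': array([ 8.51747870e-04, -1.43069677e-03, -9.86640363e-04,  5.53625147e-04,
        4.51821059e-03, -6.96037944e-05]), 'effort': array([ 1.45007711e-03, -5.32644331e+01, -3.53281546e+01,  7.10526528e-02,
        2.35679455e-02, -6.52608173e-05]), 'eef_pos': array([157.60667886, 526.70620001, 223.72743568]), 'eef_rot': array([-3.14052988e+00, -4.56260770e-05,  2.85084864e+00]), 'wrist_force': array([ 0.45304697,  0.32258242, -0.79076547]), 'moment': array([ 0.00581878, -0.01702669, -0.02996867]), 'finger_force': 0.0, 'finger_gap': 94.3557466780146}
```

View pics/top0.png

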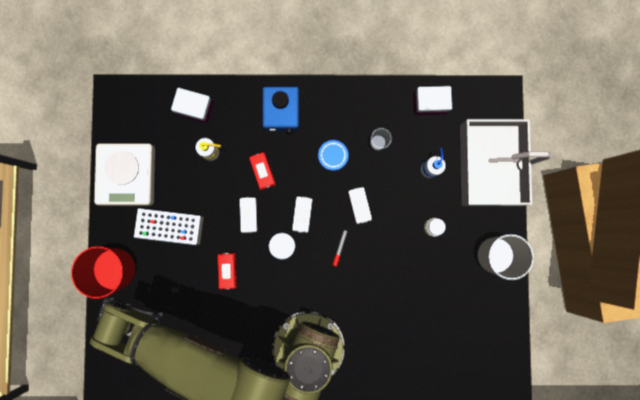

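View pics/side0.png

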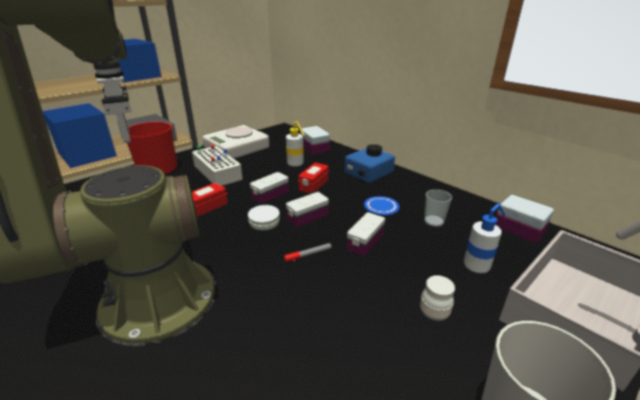

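The three cases with pale lids are at top-view pixels (248,215), (302,214) and (360,205). Things that could be mistaken for them:
- Larger pale-lidded purple boxes at (190,104) and (434,98)
- Red cases at (262,170) and (227,271)
- Dishes at (282,246)

The mat is at (333,155).

Run:
```python
from h import *
z=np.load("top0.npz"); W=z["W"]; im=z["im"]
cv2.imwrite("pics/crop0.png",cv2.resize(im[80:300,180:460],None,fx=2.8,fy=2.6,interpolation=cv2.INTER_CUBIC))
print("corners", W[80,100].round(),W[390,120].round())
for n,(u,v),zlo in [("A",(248,215),50),("B",(302,214),50),("C",(360,205),50),("tubL",(190,104),20),("tubR",(434,98),20),("red1",(262,170),40),("red2",(227,271),40),("dish",(282,246),20),("mat",(333,155),2),("jar",(435,227),40),("beaker",(381,138),20),("marker",(340,248),5),("bluebox",(281,107),30),("wy",(207,148),60),("wb",(433,166),60),("rack",(168,226),40)]:
    mask=((W[...,2]>zlo)&(np.hypot(*(np.mgrid[:400,:640]-np.array([v,u])[:,None,None]))<45)).astype(np.uint8)
    if n!="mat": pass
    k,l=cv2.connectedComponents(mask)
    ys,xs=np.nonzero(mask); i=np.argmin((ys-v)**2+(xs-u)**2); c=l[ys[i],xs[i]]
    P=W[l==c]; top=np.percentile(P[:,2],90)
    Q=P[P[:,2]>top-8] if n not in("mat",) else P
    r=cv2.minAreaRect(Q[:,:2].astype(np.float32))
    print(n,np.round(r[0],1),np.round(r[1]),round(r[2],1),"ztop",top.round(1),len(Q))
```

```text
corners [980. 776.  -5.] [-143.  670.    2.]
A [470.  122.4] [251. 120.] 85.5 ztop 65.2 343
B [471.4  24.8] [ 58. 137.] 85.2 ztop 65.1 349
C [488.8 -94.5] [119. 233.] 15.4 ztop 65.2 348
tubL [681.2 216.8] [697. 120.] 47.2 ztop 85.7 555
tubR [ 694.  -225.4] [134. 730.] 41.9 ztop 85.0 540
red1 [535.1 115. ] [345.  70.] 28.6 ztop 65.1 362
red2 [307.2 156.6] [123. 340.] 11.2 ztop 65.3 385
dish [384.6  81.5] [ 88. 137.] 44.1 ztop 35.9 314
mat [ 623.3 -106.8] [213. 447.] 89.5 ztop 13.4 1088
jar [ 431. -236.] [ 53. 477.] 1.0 ztop 80.4 133
beaker [400.6   1.8] [0. 0.] 0.0 ztop 1895.3 1
marker [ 360.7 -111.3] [ 16. 129.] 72.5 ztop 18.2 104
bluebox [653.3  68.1] [519.  58.] 8.4 ztop 98.3 236
wy [572.2 176.1] [487.  47.] 50.9 ztop 151.7 61
wb [ 528.9 -238.6] [ 52. 543.] 33.5 ztop 150.2 59
rack [413.3 306.6] [608.  99.] 83.1 ztop 68.1 935
```

View pics/crop0.png

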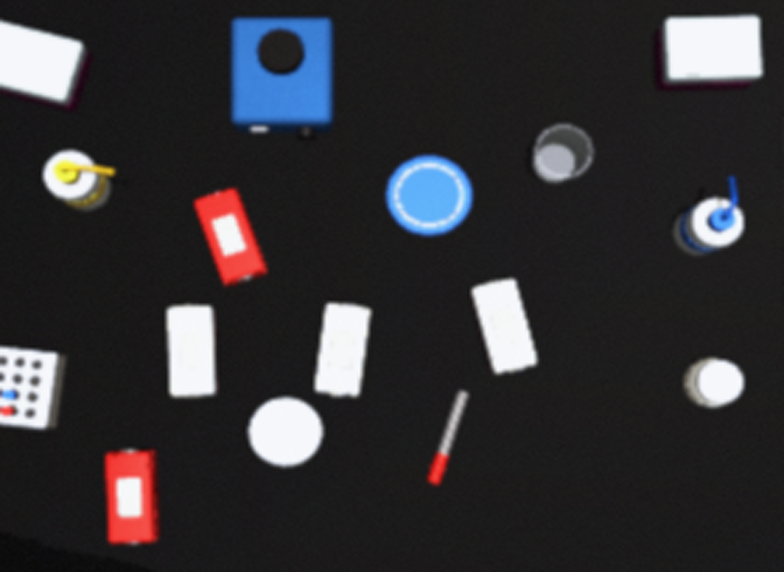

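The crop shows white-lidded cases at (190,350), (343,350) and (505,325), which match the description. The red ones and larger boxes are excluded. I'll refine the poses by casting colour masks onto the lid plane.

```bash
cat >> h.py <<'E'
def ray(px,m,z):
    K,R,t=[np.array(m[k],float) for k in("K","R","t")]; t=t.ravel()
    c=np.c_[np.asarray(px,float),np.ones(len(px))]@np.linalg.inv(K).T@R; o=-R.T@t
    return o+c*((z-o[2])/c[:,2])[:,None]
def blob(im,m,u,v,z,f):
    k,l=cv2.connectedComponents(f(im.astype(int)).astype(np.uint8)); c=l[v,u]
    ct=max(cv2.findContours((l==c).astype(np.uint8),0,2)[0],key=cv2.contourArea)[:,0]
    P=ray(ct,m,z)[:,:2].astype(np.float32); r=cv2.minAreaRect(P); b=cv2.boxPoints(r)
    e=max((b[1]-b[0],b[2]-b[1]),key=np.linalg.norm)
    return np.round(r[0],1),np.round(r[1],1),round(float((np.arctan2(e[1],e[0])+np.pi/2)%np.pi-np.pi/2),3)
white=lambda i:i.min(2)>130
E
python3 - <<'E'
from h import *
z=np.load("top0.npz"); W=z["W"]; im=z["im"]; m=manip.camera_model("top")
print("cam",-np.array(m["R"]).T@np.array(m["t"]).ravel(), "K",m["K"][0][0])
for n,u,v,h in [("A",248,215,60),("B",302,214,60),("C",360,205,60),("dish",282,246,30),("jar",435,227,75)]:
    print(n,blob(im,m,u,v,h,white), np.median(W[v-5:v+5,u-5:u+5,2]))
blue=lambda i:(i[...,0]>150)&(i[...,2]<200)
print("mat",blob(im,m,333,155,4,blue))
red=lambda i:(i[...,2]>120)&(i[...,1]<80)
print("r1",blob(im,m,262,180,60,red)); print("r2",blob(im,m,227,258,60,red))
print("marker",ray([(345,232),(335,264)],m,8).round())
print("beaker",ray([(380,140)],m,45).round(),"bluebox",ray([(263,88),(299,128)],m,60).round(),"wy",ray([(205,148)],m,175).round(),"wb",ray([(434,166)],m,175).round())
print("bench",np.median(W[270:290,260:300,2]), np.median(W[180:190,300:320,2]))
E
```

```text
cam [4.00552985e+02 1.84428346e+00 1.89529602e+03] K 519.8795543815271
A (array([477.5, 214.4]), array([123.6,  56.4]), 0.01) 59.68672585630005
B (array([479.2,  24.3]), array([ 57.9, 122.7]), -0.122) 59.13924255779047
C (array([ 511.8, -180.7]), array([123.6,  57.6]), 0.239) 59.7436233332146
dish (array([367.8,  97.4]), array([89.4, 89. ]), 1.571) 28.994814363701717
jar (array([ 434.7, -443.9]), array([66.8, 59.5]), 1.571) 73.15837409799819
mat (array([700.1, -89. ]), array([107.4, 110.2]), -1.57)
r1 (array([634.6, 167. ]), array([123.3,  58.2]), 0.327)
r2 (array([281.2, 288. ]), array([122.1,  59.4]), 0.013)
marker [[ 416. -131.    8.]
 [ 301.  -95.    8.]]
beaker [[ 746. -256.   45.]] bluebox [[932. 164.  60.]
 [787.  35.  60.]] wy [[694. 346. 175.]] wb [[ 634. -418.  175.]]
bench -0.886401230590774 -0.6305254986833926
```

Request:
{"op": "jog_arm", "data": {
  "rows": [2.2,-2.2,0,0,0,0.021,0,2.2,-2.2,0,0,0,0.021,0,2.2,-2.2,0,0,0,0.021,0,2.2,-2.2,0,0,0,0.021,0,2.2,-2.2,0,0,0,0.021,0,2.2,-2.2,0,0,0,0.021,0,2.2,-2.2,0,0,0,0.021,0,2.2,-2.2,0,0,0,0.021,0,2.2,-2.2,0,0,0,0.021,0,2.2,-2.2,0,0,0,0.021,0,2.2,-2.2,0,0,0,0.021,0,2.2,-2.2,0,0,0,0.021,0,2.2,-2.2,0,0,0,0.021,0,2.2,-2.2,0,0,0,0.021,0,0,0,0,0,0,0,0,0,0,0,0,0,0,0],
  "newtons": 45
}}

```text
clock: 1.43
eef_pos: [466.2, 218.0, 223.8]
eef_rot: [-3.141, -0.001, -3.141]
wrist_force: [0.4, -0.6, -0.9]
finger_gap: 93.8
finger_force: 0.0
```

Request:
{"op": "jog_arm", "data": {
  "rows": [1.1,-0.4,0,0,0,0.01,0,0,0,-2.5,0,0,0,0,0,0,-2.5,0,0,0,0,0,0,-2.5,0,0,0,0,0,0,-2.5,0,0,0,0,0,0,-2.0,0,0,0,0,0,0,-2.0,0,0,0,0,0,0,-1.5,0,0,0,0,0,0,-1.3,0,0,0,0,0,0,-1.0,0,0,0,0,0,0,0,0,0,0,0,0,0,0,0,0,0,0,0,0,0,0,0,0,1,0,0,0,0,0,0,1,0,0,0,0,0,0,1,0,0,0,0,0,0,1,0,0,0,0,0,0,1,0,0,0,0,0,0,1,0,0,0,0,0,0,1],
  "newtons": 45
}}

```text
clock: 3.02
eef_pos: [476.8, 214.8, 46.4]
eef_rot: [-3.141, 0.0, -3.128]
wrist_force: [-1.0, -1.9, 2.4]
finger_gap: 55.8
finger_force: 44.8
```

Gripped. Next I'll lift it 150 mm and settle.

Request:
{"op": "jog_arm", "data": {
  "rows": [0,0,1,0,0,0,1,0,0,2,0,0,0,1,0,0,2,0,0,0,1,0,0,2,0,0,0,1,0,0,2,0,0,0,1,0,0,2,0,0,0,1,0,0,2,0,0,0,1,0,0,1,0,0,0,1,0,0,1,0,0,0,1,0,0,0,0,0,0,1,0,0,0,0,0,0,1,0,0,0,0,0,0,1,0,0,0,0,0,0,1]
}}

```text
clock: 4.1
eef_pos: [476.3, 214.8, 195.1]
eef_rot: [-3.141, -0.002, -3.128]
wrist_force: [0.0, -0.3, -3.1]
finger_gap: 55.7
finger_force: 44.8
```

```bash
cat > s.py <<'E'
from cell import manip
s=manip.read_state()
for k in("clock","eef_pos","eef_rot","wrist_force","moment","finger_gap","joints"): print(k,s[k] if k=="clock" else s[k].round(3) if hasattr(s[k],"round") else s[k])
E
python3 s.py
```

```text
clock 4.1
eef_pos [476.32  214.757 195.147]
eef_rot [-3.141e+00 -2.000e-03 -3.128e+00]
wrist_force [ 0.026 -0.348 -3.111]
moment [-0.003  0.021  0.004]
finger_gap 55.725002429052694
joints [ 0.353  0.266  1.634  0.     1.243 -1.231]
```

Request:
{"op": "jog_arm", "data": {
  "rows": [0,0,0,0,0.1,0,1,0,0,0,0,0.1,0,1,0,0,0,0,0.1,0,1,0,0,0,0,0.1,0,1,0,0,0,0,0.1,0,1,0,0,0,0,0,0,1,0,0,0,0,0,0,1,0,0,0,0,0,0,1,0,0,0,0,0,0,1,0,0,0,0,0,0,1,0,0,0,0,-0.1,0,1,0,0,0,0,-0.1,0,1,0,0,0,0,-0.1,0,1,0,0,0,0,-0.1,0,1,0,0,0,0,-0.1,0,1,0,0,0,0,0,0,1,0,0,0,0,0,0,1,0,0,0,0,0,0,1,0,0,0,0,0,0,1]
}}

```text
clock: 5.68
eef_pos: [477.0, 214.8, 196.1]
eef_rot: [-3.142, -0.002, -3.129]
wrist_force: [-0.3, 0.1, -4.6]
finger_gap: 55.8
finger_force: 44.8
```

```bash
python3 s.py
```

```text
clock 5.6833
eef_pos [477.025 214.813 196.129]
eef_rot [-3.142e+00 -2.000e-03 -3.129e+00]
wrist_force [-0.264  0.075 -4.584]
moment [ 0.045 -0.025 -0.042]
finger_gap 55.81831419978839
joints [ 3.530e-01  2.660e-01  1.631e+00  1.000e-03  1.246e+00 -1.231e+00]
```

Request:
{"op": "jog_arm", "data": {
  "rows": [0,0,0,0,-0.1,0,1,0,0,0,0,-0.1,0,1,0,0,0,0,-0.1,0,1,0,0,0,0,-0.1,0,1,0,0,0,0,-0.1,0,1,0,0,0,0,0,0,1,0,0,0,0,0,0,1,0,0,0,0,0,0,1,0,0,0,0,0,0,1,0,0,0,0,0,0,1,0,0,0,0,0.1,0,1,0,0,0,0,0.1,0,1,0,0,0,0,0.1,0,1,0,0,0,0,0.1,0,1,0,0,0,0,0.1,0,1,0,0,0,0,0,0,1,0,0,0,0,0,0,1,0,0,0,0,0,0,1,0,0,0,0,0,0,1]
}}

```text
clock: 7.27
eef_pos: [476.3, 215.0, 196.3]
eef_rot: [-3.142, 0.002, -3.128]
wrist_force: [-0.3, -0.2, -4.0]
finger_gap: 55.8
finger_force: 44.8
```

```bash
python3 s.py
```

```text
clock 7.2667
eef_pos [476.336 214.978 196.257]
eef_rot [-3.142e+00  2.000e-03 -3.128e+00]
wrist_force [-0.317 -0.174 -3.998]
moment [ 0.01  -0.005 -0.008]
finger_gap 55.78486224575596
joints [ 3.540e-01  2.630e-01  1.635e+00 -1.000e-03  1.242e+00 -1.230e+00]
```

```bash
cat > avg.py <<'E'
from cell import manip; import numpy as np
M=[];F=[]
for i in range(12):
    manip.camera("top"); s=manip.read_state(); M.append(s["moment"]); F.append(s["wrist_force"])
M=np.array(M);F=np.array(F)
print(s["clock"],"M",M.mean(0).round(4),"se",(M.std(0)/12**.5).round(4),"F",F.mean(0).round(2))
E
python3 avg.py
```

```text
7.8667 M [ 0.0108 -0.0072 -0.0082] se [0.0073 0.0036 0.0046] F [-0.06  0.12 -3.76]
```

Request:
{"op": "jog_arm", "data": {
  "rows": [0,0,0,0,0.1,0,1,0,0,0,0,0.1,0,1,0,0,0,0,0.1,0,1,0,0,0,0,0.1,0,1,0,0,0,0,0.1,0,1,0,0,0,0,0,0,1,0,0,0,0,0,0,1,0,0,0,0,0,0,1,0,0,0,0,0,0,1,0,0,0,0,0,0,1,0,0,0,0,-0.1,0,1,0,0,0,0,-0.1,0,1,0,0,0,0,-0.1,0,1,0,0,0,0,-0.1,0,1,0,0,0,0,-0.1,0,1,0,0,0,0,0,0,1,0,0,0,0,0,0,1,0,0,0,0,0,0,1,0,0,0,0,0,0,1]
}}

```text
clock: 9.45
eef_pos: [477.0, 214.8, 196.1]
eef_rot: [-3.142, -0.002, -3.129]
wrist_force: [-0.6, -0.5, -4.9]
finger_gap: 56.0
finger_force: 44.8
```

```bash
python3 avg.py
```

```text
10.05 M [ 0.0256 -0.0012  0.0062] se [0.0083 0.0047 0.0092] F [-0.02  0.09 -3.8 ]
```

A shows no change in moment (0.006 against about 0.116 expected), so it's silent. I'll put it back.

Request:
{"op": "jog_arm", "data": {
  "rows": [0,0,-2,0,0,0,1,0,0,-2.5,0,0,0,1,0,0,-2.5,0,0,0,1,0,0,-2.5,0,0,0,1,0,0,-2.5,0,0,0,1,0,0,-1.2,0,0,0,1,0,0,-0.8,0,0,0,1,0,0,-0.5,0,0,0,1,0,0,-0.3,0,0,0,1,0,0,-0.2,0,0,0,1,0,0,0,0,0,0,1,0,0,0,0,0,0,1,0,0,0,0,0,0,0,0,0,0,0,0,0,0,0,0,0,0,0,0,0,0,0,0,0,0,0,0,0,0,0,0,0,0,0]
}}

```text
clock: 11.47
eef_pos: [476.8, 214.9, 46.5]
eef_rot: [3.141, 0.0, -3.128]
wrist_force: [0.2, -0.7, 0.3]
finger_gap: 85.7
finger_force: 0.0
```

Request:
{"op": "jog_arm", "data": {
  "rows": [0,0,2,0,0,0,0,0,0,4,0,0,0,0,0,0,4,0,0,0,0,0,0,4,0,0,0,0,0,-2,0,0,0,-0.016,0,0,-2.5,0,0,0,-0.02,0,0,-2.5,0,0,0,-0.02,0,0,-2.5,0,0,0,-0.02,0,0,-2.5,0,0,0,-0.02,0,0,-2.5,0,0,0,-0.02,0,0,-2.5,0,0,0,-0.02,0,0.2,-2,0,0,0,0,0,0,0,0,0,0,0,0,0,0,0,0,0,0,0]
}}

```text
clock: 12.63
eef_pos: [478.7, 24.4, 186.3]
eef_rot: [3.141, 0.0, 3.017]
wrist_force: [-0.3, 0.7, -0.2]
finger_gap: 94.2
finger_force: 0.0
```

Run:
```python
from h import *
im,d,m=grab("top"); cv2.imwrite("pics/t1.png",im[180:260,220:400].repeat(4,0).repeat(4,1))
print(manip.read_state()["eef_pos"],manip.read_state()["eef_rot"])
for n,u,v in [("A",248,215),("B",302,214),("C",360,205)]:print(n,blob(im,m,u,v,60,white))
```

```text
[478.66792325  25.07153671 186.27911245] [3.14145611e+00 2.19002390e-06 3.01818876e+00]
A (array([477.5, 217.9]), array([123.5,  56.5]), 0.01)
B (array([ 414.1, -157. ]), array([1976.2, 1145.5]), 1.569)
C (array([ 511.8, -180.7]), array([123.6,  57.6]), 0.239)
```

Request:
{"op": "jog_arm", "data": {
  "rows": [0,0,-2.5,0,0,0,0,0,0,-2.5,0,0,0,0,0,0,-2.5,0,0,0,0,0,0,-2.0,0,0,0,0,0,0,-2.0,0,0,0,0,0,0,-1.5,0,0,0,0,0,0,-1.0,0,0,0,0,0,0,0,0,0,0,0,0,0,0,0,0,0,0,0,0,0,0,0,0,1,0,0,0,0,0,0,1,0,0,0,0,0,0,1,0,0,0,0,0,0,1,0,0,0,0,0,0,1,0,0,0,0,0,0,1,0,0,0,0,0,0,1]
}}

```text
clock: 14.02
eef_pos: [478.8, 24.7, 46.5]
eef_rot: [-3.141, 0.0, 3.019]
wrist_force: [-1.1, -1.6, 3.2]
finger_gap: 55.5
finger_force: 45.0
```

Request:
{"op": "jog_arm", "data": {
  "rows": [0,0,1,0,0,0,1,0,0,2,0,0,0,1,0,0,2,0,0,0,1,0,0,2,0,0,0,1,0,0,2,0,0,0,1,0,0,2,0,0,0,1,0,0,2,0,0,0,1,0,0,1,0,0,0,1,0,0,1,0,0,0,1,0,0,0,0,0,0,1,0,0,0,0,0,0,1]
}}

```text
clock: 14.93
eef_pos: [478.5, 24.9, 195.8]
eef_rot: [-3.142, -0.0, 3.019]
wrist_force: [0.3, -0.0, -3.1]
finger_gap: 55.4
finger_force: 45.0
```

Request:
{"op": "jog_arm", "data": {
  "rows": [0,0,0,0,0.1,0,1,0,0,0,0,0.1,0,1,0,0,0,0,0.1,0,1,0,0,0,0,0.1,0,1,0,0,0,0,0.1,0,1,0,0,0,0,0,0,1,0,0,0,0,0,0,1,0,0,0,0,0,0,1,0,0,0,0,0,0,1,0,0,0,0,0,0,1,0,0,0,0,-0.1,0,1,0,0,0,0,-0.1,0,1,0,0,0,0,-0.1,0,1,0,0,0,0,-0.1,0,1,0,0,0,0,-0.1,0,1,0,0,0,0,0,0,1,0,0,0,0,0,0,1,0,0,0,0,0,0,1]
}}

```text
clock: 16.43
eef_pos: [478.8, 24.9, 196.7]
eef_rot: [-3.141, -0.002, 3.019]
wrist_force: [0.4, -0.8, -2.5]
finger_gap: 55.7
finger_force: 45.0
```

```bash
python3 avg.py
```

```text
17.0333 M [ 0.0134 -0.0055 -0.0021] se [0.0092 0.0045 0.0084] F [ 0.01  0.07 -2.72]
```

Request:
{"op": "jog_arm", "data": {
  "rows": [0,0,0,0,-0.1,0,1,0,0,0,0,-0.1,0,1,0,0,0,0,-0.1,0,1,0,0,0,0,-0.1,0,1,0,0,0,0,-0.1,0,1,0,0,0,0,0,0,1,0,0,0,0,0,0,1,0,0,0,0,0,0,1,0,0,0,0,0,0,1,0,0,0,0,0,0,1,0,0,0,0,0.1,0,1,0,0,0,0,0.1,0,1,0,0,0,0,0.1,0,1,0,0,0,0,0.1,0,1,0,0,0,0,0.1,0,1,0,0,0,0,0,0,1,0,0,0,0,0,0,1,0,0,0,0,0,0,1]
}}

```text
clock: 18.53
eef_pos: [478.6, 24.9, 195.8]
eef_rot: [3.141, 0.002, 3.019]
wrist_force: [0.1, -0.1, -2.4]
finger_gap: 56.0
finger_force: 45.0
```

```bash
python3 avg.py
```

```text
19.1333 M [ 0.0149 -0.0133  0.0034] se [0.0065 0.0075 0.0088] F [-0.02 -0.25 -2.73]
```

B is silent too. I'll put it back, rise and go over C.

Request:
{"op": "jog_arm", "data": {
  "rows": [0,0,-2,0,0,0,1,0,0,-2.5,0,0,0,1,0,0,-2.5,0,0,0,1,0,0,-2.5,0,0,0,1,0,0,-2.5,0,0,0,1,0,0,-1.2,0,0,0,1,0,0,-0.8,0,0,0,1,0,0,-0.5,0,0,0,1,0,0,-0.3,0,0,0,1,0,0,-0.2,0,0,0,1,0,0,0,0,0,0,1,0,0,0,0,0,0,1,0,0,0,0,0,0,0,0,0,0,0,0,0,0,0,0,0,0,0,0,0,0,0,0,0,0,0,0,0,0,0,0,0,0,0]
}}

```text
clock: 20.55
eef_pos: [478.8, 24.9, 46.4]
eef_rot: [3.142, 0.0, 3.019]
wrist_force: [-0.8, -0.6, 0.2]
finger_gap: 85.8
finger_force: 0.0
```

Request:
{"op": "jog_arm", "data": {
  "rows": [0,0,2,0,0,0,0,0,0,4,0,0,0,0,0,0,4,0,0,0,0,0,0,4,0,0,0,0,0.4,-2.2,0,0,0,0.042,0,0.4,-2.5,0,0,0,0.04,0,0.4,-2.5,0,0,0,0.04,0,0.4,-2.5,0,0,0,0.04,0,0.4,-2.5,0,0,0,0.04,0,0.4,-2.5,0,0,0,0.04,0,0.4,-2.5,0,0,0,0.04,0,0.3,-2,0,0,0,0.04,0,0.2,-1.4,0,0,0,0.04,0,0,0,0,0,0,0,0,0,0,0,0,0,0,0]
}}

```text
clock: 21.8
eef_pos: [511.5, -181.3, 186.0]
eef_rot: [3.141, -0.0, -2.904]
wrist_force: [-0.8, -0.8, 0.1]
finger_gap: 94.1
finger_force: 0.0
```

Run:
```python
from h import *
im,d,m=grab("top"); s=manip.read_state()
print(s["eef_pos"],s["eef_rot"],s["joints"].round(2))
for n,u,v in [("A",248,215),("B",302,214)]:print(n,blob(im,m,u,v,60,white))
```

```text
[ 511.54482896 -180.67712652  186.11459529] [ 3.14125049e+00 -2.32468411e-04 -2.90375265e+00] [-0.41  0.32  1.59  0.    1.23 -2.22]
A (array([479.1, 218. ]), array([120.3,  56.5]), 0.008)
B (array([479.6,  27.5]), array([ 58.3, 122.7]), -0.122)
```

Both silent cases are back in place. Next I'll grip, lift and tilt C about its own y axis, (-0.24, 0.97).

Request:
{"op": "jog_arm", "data": {
  "rows": [0,0,-2.5,0,0,0,0,0,0,-2.5,0,0,0,0,0,0,-2.5,0,0,0,0,0,0,-2.0,0,0,0,0,0,0,-2.0,0,0,0,0,0,0,-1.5,0,0,0,0,0,0,-1.0,0,0,0,0,0,0,0,0,0,0,0,0,0,0,0,0,0,0,0,0,0,0,0,0,1,0,0,0,0,0,0,1,0,0,0,0,0,0,1,0,0,0,0,0,0,1,0,0,0,0,0,0,1,0,0,0,0,0,0,1,0,0,0,0,0,0,1]
}}

```text
clock: 23.18
eef_pos: [511.8, -181.3, 46.5]
eef_rot: [-3.141, 0.0, -2.903]
wrist_force: [0.4, -1.6, 2.8]
finger_gap: 55.7
finger_force: 45.0
```

Request:
{"op": "jog_arm", "data": {
  "rows": [0,0,1,0,0,0,1,0,0,2,0,0,0,1,0,0,2,0,0,0,1,0,0,2,0,0,0,1,0,0,2,0,0,0,1,0,0,2,0,0,0,1,0,0,2,0,0,0,1,0,0,1,0,0,0,1,0,0,1,0,0,0,1,0,0,0,0,0,0,1,0,0,0,0,0,0,1]
}}

```text
clock: 24.1
eef_pos: [511.5, -181.0, 195.8]
eef_rot: [3.141, -0.0, -2.902]
wrist_force: [0.1, -0.1, -4.4]
finger_gap: 55.5
finger_force: 45.0
```

Request:
{"op": "jog_arm", "data": {
  "rows": [0,0,0,-0.024,0.097,0,1,0,0,0,-0.024,0.097,0,1,0,0,0,-0.024,0.097,0,1,0,0,0,-0.024,0.097,0,1,0,0,0,-0.024,0.097,0,1,0,0,0,0,0,0,1,0,0,0,0,0,0,1,0,0,0,0,0,0,1,0,0,0,0,0,0,1,0,0,0,0,0,0,1,0,0,0,0.024,-0.097,0,1,0,0,0,0.024,-0.097,0,1,0,0,0,0.024,-0.097,0,1,0,0,0,0.024,-0.097,0,1,0,0,0,0.024,-0.097,0,1,0,0,0,0,0,0,1,0,0,0,0,0,0,1,0,0,0,0,0,0,1]
}}

```text
clock: 25.6
eef_pos: [511.6, -181.3, 196.6]
eef_rot: [-3.141, -0.002, -2.903]
wrist_force: [-0.1, 0.9, -4.6]
finger_gap: 55.7
finger_force: 45.0
```

```bash
python3 avg.py
```

```text
26.2 M [ 0.0357  0.0275 -0.0154] se [0.0098 0.0089 0.0098] F [-0.16 -0.11 -4.16]
```

Request:
{"op": "jog_arm", "data": {
  "rows": [0,0,0,0.024,-0.097,0,1,0,0,0,0.024,-0.097,0,1,0,0,0,0.024,-0.097,0,1,0,0,0,0.024,-0.097,0,1,0,0,0,0.024,-0.097,0,1,0,0,0,0,0,0,1,0,0,0,0,0,0,1,0,0,0,0,0,0,1,0,0,0,0,0,0,1,0,0,0,0,0,0,1,0,0,0,-0.024,0.097,0,1,0,0,0,-0.024,0.097,0,1,0,0,0,-0.024,0.097,0,1,0,0,0,-0.024,0.097,0,1,0,0,0,-0.024,0.097,0,1,0,0,0,0,0,0,1,0,0,0,0,0,0,1,0,0,0,0,0,0,1]
}}

```text
clock: 27.7
eef_pos: [519.5, -169.4, 203.2]
eef_rot: [-3.128, -0.018, -2.918]
wrist_force: [0.1, 0.5, -4.8]
finger_gap: 55.3
finger_force: 45.0
```

```bash
python3 avg.py
```

```text
28.3 M [ 0.0674 -0.0847  0.0013] se [0.0084 0.0073 0.0076] F [-0.15 -0.01 -3.87]
```

C's moment shifts by 0.116 N·m, exactly the ball. I'll shake it a little more in the air, then carry it to the mat.

Request:
{"op": "jog_arm", "data": {
  "rows": [2,0,0,0,0,0,1,2,0,0,0,0,0,1,-2,0,0,0,0,0,1,-2,0,0,0,0,0,1,2,0,0,0,0,0,1,2,0,0,0,0,0,1,-2,0,0,0,0,0,1,-2,0,0,0,0,0,1,0,0,0,0,0,0,1,0,0,0,0,0,0,1]
}}

```text
clock: 29.13
eef_pos: [519.3, -169.5, 203.9]
eef_rot: [-3.127, -0.02, -2.918]
wrist_force: [0.5, 0.7, -2.9]
finger_gap: 55.7
finger_force: 45.0
```

Request:
{"op": "jog_arm", "data": {
  "rows": [1,0.5,0,0,0,0,1,1.6,0.7,0,0,0,0,1,1.6,0.7,0,0,0,0,1,1.6,0.7,0,0,0,0,1,1.6,0.7,0,0,0,0,1,1.6,0.7,0,0,0,0,1,1.6,0.7,0,0,0,0,1,1.6,0.7,0,0,0,0,1,1.6,0.7,0,0,0,0,1,1.6,0.7,0,0,0,0,1,1.6,0.7,0,0,0,0,1,1,0.5,0,0,0,0,1,0,0,0,0,0,0,1,0,0,0,0,0,0,1,0,0,0,0,0,0,1,0,0,0,0,0,0,1,0,0,0,0,0,0,1]
}}

```text
clock: 30.55
eef_pos: [699.3, -89.8, 203.9]
eef_rot: [-3.127, -0.02, -2.919]
wrist_force: [0.8, -0.6, -3.9]
finger_gap: 55.7
finger_force: 45.0
```

```bash
python3 s.py
python3 - <<'E'
from h import *
im,d,m=grab("side"); cv2.imwrite("pics/side1.png",im)
im,d,m=grab("top")
for n,u,v in [("A",248,215),("B",302,214)]:print(n,blob(im,m,u,v,60,white))
E
```

```text
clock 30.55
eef_pos [699.279 -89.81  203.945]
eef_rot [-3.127 -0.02  -2.919]
wrist_force [ 0.796 -0.559 -3.903]
moment [ 0.01  -0.01  -0.021]
finger_gap 55.660603899297385
joints [-0.172  0.684  1.007 -0.021  1.463 -1.964]
A (array([477.9, 217.2]), array([123.2,  58.7]), 0.042)
B (array([ 414.1, -157. ]), array([1976.2, 1145.5]), 1.569)
```

View pics/side1.png

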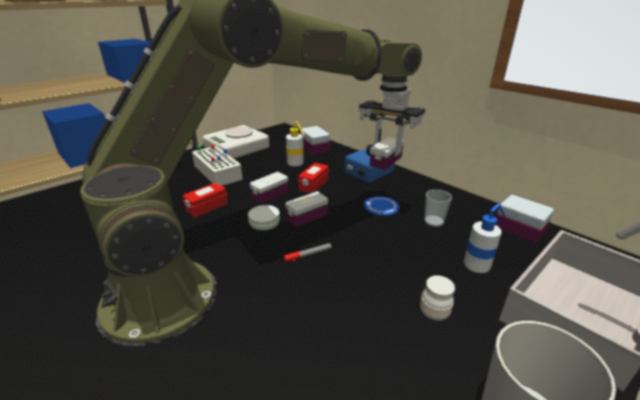

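The side view shows the case held level at (385,155), well above the mat at (381,206). The two silent cases are upright at (270,185) and (307,207), and nothing else has moved. I'm handing it in.

```bash
python3 avg.py; python3 -c "
from cell import manip
print(manip.read_state()['qd'].round(3)); print(manip.sign_off())"
```

```text
31.25 M [ 0.056  -0.0215  0.0193] se [0.0109 0.0117 0.0063] F [-0.03 -0.03 -4.14]
[-0.001  0.002 -0.    -0.002  0.     0.   ]
the job is handed in; nothing more can be done
None
```

I handed the job in with the rattling case, the rightmost of the three in the top view, held still and level about 160 mm above the mat; the two silent cases are standing upright where I found them, and sign-off returned no verdict.

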